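# Load the bottle caddy and hang it over the bench rail

## Task

While the bottle caddy still stands on the bench, put the loose amber bottle standing beside it into the caddy's empty middle bay. Then carry the loaded caddy level to the rail stand and gently hang it by both hooks over the upper rail, back plate against the stay bar, so that it hangs upright and still with all three bottles standing in it. Leave the mortar, the ointment jar and the beaker where they are.

Things in the scene. Friction and masses are not known exactly. Their poses are not given: they have to be found in the camera images.
- caddy: Loose steel bottle caddy, 174 mm wide (y), 60 deep, 0.34 kg empty. Origin: underside, mid-width, at the REAR face of its flat back plate; +x backwards (hook side, away from the robot, yaw within 0.35 rad at the start), z up. Stands on the bench. Bays 54 mm square inside, centres x -30, y -57, 0, 57 mm; floor at z 4, walls 3 mm thick, tops z 38. Back plate x -3 to 0, 98 high.
- caddy_grip (a point): Middle of the caddy's black hand grip (caddy x 6, y 0, z 142 mm): a bar 80 mm long in y, 14 thick in x, 26 tall, on 8 mm rods at y -34 and 34. Axes as the caddy's. It rises above and 36 mm behind the row of bottle axes (bottle tops at caddy z 116). Loaded, the centre of mass lies 30 mm in front of it: pinch the 14 mm firmly, 60 N or more; it may sag nose-down by about 0.05 rad.
- hook_seat (a point): Caddy point (x 14.7, y 0, z 87 mm; caddy axes) where the upper rail's axis lies once hung home. Two hooks, 24 mm wide, at y -62 and 62: underside level at z 95 from the plate (x 0) to x 20, then a leg sloping down and out, inner face from x 20, z 95 to x 30, z 71 (tip z 70). So the mouth is 30 mm wide, narrowing upwards.
- middle_bay (a point): Centre of the floor of the caddy's middle bay, empty at the start (caddy x -30, y 0, z 4 mm); axes as the caddy's.
- rail_stand: Fixed bench rail stand: base plate 100 mm (x) by 420 (y) by 12, posts 18 mm diameter, 175 high at y -180 and 180, joined by two level 16 mm steel tubes along y: upper rail (axis x 0, z 147 mm) and stay bar (axis x -5, z 78). Origin: centre of the underside, on the bench; -x is the front, facing the robot (yaw within 0.2 rad).
- rail_mid (a point): Middle of the upper rail, on its axis, 147 mm above the bench; axes as rail_stand's, y along the rail, which is free 170 mm to either side. The caddy hangs on the front (-x) side, +x axes alike, hooks over this rail, its underside then 60 mm above the bench, its back plate leaning on the stay bar (tilt about 0.02 rad).
- stay_mid (a point): Middle of the stay bar, on its axis, 78 mm above the bench, 5 mm in front of the rail's axis. Lowered straight down, the caddy's back plate clears it if hook_seat is 2 mm or more in front of the rail's axis, and the hook tips clear the rail up to 6 mm in front; over the last 8 mm the sloping hook legs draw the caddy back home.
- loose_bottle: The one amber bottle standing on the bench, to be put in the middle bay: body 44 mm diameter up to 66 mm, black cap of 28 mm diameter from 86 to 112 mm height (overall height 112 mm), about 0.12 kg. Origin: centre of its underside, z up.
- end_bottle_a: Same bottle, standing from the start in the caddy's bay at caddy y -57 mm. Origin: centre of its underside.
- end_bottle_b: Same bottle, standing from the start in the caddy's bay at caddy y 57 mm. Origin: centre of its underside.
- mortar: White porcelain mortar, an open bowl of 100 mm diameter, 58 mm high; bystander. Origin: centre of its underside. The loose bottle, the mortar and the jar stand in a row on the bench beside the caddy, in any order.
- ointment_jar: White squat jar with grey lid, 72 mm diameter, 62 mm high, on the bench; bystander. Origin: centre of its underside.
- beaker: White plastic beaker, 68 mm diameter, 85 mm high, on the bench behind the caddy; bystander. Origin: centre of its underside.

How it is judged:
On the way:
1. the loose bottle stands, let go, in the middle bay of the caddy, and the caddy still stands on the bench (x of loose_bottle in the frame of caddy between -0.042 and -0.018 m and y of loose_bottle in the frame of caddy between -0.012 and 0.012 m and z of loose_bottle in the frame of caddy between -0.002 and 0.012 m and angle between loose_bottle's own z axis and vertical below 0.2 rad and contact force between the fingers and loose_bottle below 0.1 N and height (world z) of caddy below 0.01 m), for 0.2 s.
At the end, for the whole second after the job is handed in: Caddy hangs still on the rail's front side by both hooks: seat within 6 mm of the rail axis, middle within 90 mm of the rail's, level and parallel within 0.08 rad; three bottles upright in their bays (12 mm, 0.2 rad); mortar, jar, beaker within 30 mm of their start (x of hook_seat in the frame of rail_mid between -0.006 and 0.006 m and z of hook_seat in the frame of rail_mid between -0.005 and 0.004 m and y of caddy in the frame of rail_stand between -0.09 and 0.09 m and x of caddy in the frame of rail_mid below -0.005 m and angle between caddy's own z axis and vertical below 0.08 rad and angle between the y axis of caddy and the y axis of rail_stand, either way round below 0.08 rad and contact force between caddy and rail_stand above 2 N and linear speed of caddy below 0.02 m/s and angular speed of caddy below 0.15 rad/s and x of loose_bottle in the frame of caddy between -0.042 and -0.018 m and y of loose_bottle in the frame of caddy between -0.012 and 0.012 m and z of loose_bottle in the frame of caddy between -0.002 and 0.012 m and angle between each of loose_bottle, end_bottle_a, end_bottle_b's own z axis and vertical below 0.2 rad and x of end_bottle_a in the frame of caddy between -0.042 and -0.018 m and y of end_bottle_a in the frame of caddy between -0.069 and -0.045 m and z of end_bottle_a in the frame of caddy between -0.002 and 0.012 m and x of end_bottle_b in the frame of caddy between -0.042 and -0.018 m and y of end_bottle_b in the frame of caddy between 0.045 and 0.069 m and z of end_bottle_b in the frame of caddy between -0.002 and 0.012 m and distance of each of mortar, ointment_jar, beaker from where it was at the start of the episode below 0.03 m); the robot touches nothing.
It fails at once if the caddy is tipped more than 0.35 rad (20 degrees): it must be carried level (angle between caddy's own z axis and vertical above 0.35 rad).
It fails at once if a bottle tips more than 0.5 rad (angle between any of loose_bottle, end_bottle_a, end_bottle_b's own z axis and vertical above 0.5 rad).
It fails at once if the caddy is dropped or driven onto the rail: faster than 0.4 m/s while its hooks are within 30 mm of home (x of hook_seat in the frame of rail_mid between -0.03 and 0.03 m and z of hook_seat in the frame of rail_mid between -0.03 and 0.03 m and linear speed of caddy above 0.4 m/s).
It fails at once if the caddy is rammed against the rail stand (over 150 N) (contact force between caddy and rail_stand above 150 N).
It fails at once if the mortar, the jar or the beaker is shifted more than 30 mm (distance of any of mortar, ointment_jar, beaker from where it was at the start of the episode above 0.03 m).
It also fails if it takes over 67 s, if anything falls off the work surface, if the arm or the gripper's body presses on something with over 40 N, if the wrist force passes 120 N, or if a joint passes its speed limit or range.

## Robot

A 7-joint arm with a two-finger parallel gripper is mounted at the origin on the work surface. World frame = base frame: x ahead of the robot, y to its left, z up, the work surface at z = 0. Lengths are in m, angles in rad, forces in N, time in s.
With the tool pointing down it reaches from about 0.425 to 0.875 m from the base axis. Payload 4.7 kg.
Tool frame: the origin (TCP) lies at the very end of the fingers, on their centre line; the grasp point (between the pads) lies 19 mm behind it; z points along the fingers, y is the direction in which the jaws open and shut (so a half turn about z gives the same grasp; the last joint's range is limited). The gripper opens to 87 mm and grips with 3 to 60 N. Pads are 19 mm wide; open, the fingers measure 117 mm over their backs; the gripper's body (75 mm by 190 mm) begins 51 mm behind the grasp point.
Start: joints at [-1.261, 0.321, -0.07, 1.45, 0.023, 1.371, -0.057], TCP at [0.19, 0.622, 0.223] pointing down, gripper open.
Joint ranges: [-2.86, 2.86], [-0.3, 2.09], [-1.38, 1.24], [0.06, 2.45], [-1.56, 4.7], [0.09, 2.05], [-2.69, 2.69]. Speed limits (rad/s): [2.57, 2.57, 3.14, 3.14, 3.14, 3.14, 3.14].

## Interface

Orientations are given as a rotation vector (axis times angle).
In Python, from bench import get_state, get_image, close_job gives the robot as it stands.
- The arm moves only by the tool send_rows, never from a script. Its argument "steps" is a list of rows, each an object with "claw": the finger opening in m, from 0 to 0.087; "offset": the shift along the tool's x, y, z in m, a list of three; "turn": the turn about the tool's z in rad. In form: [{"claw": claw, "offset": [tx, ty, tz], "turn": turn}, ...]. A call has 1 to 12 rows; each row is the pose to reach, as a shift and turn from the pose measured when the call began, along the tool's axes at that moment; what a row does not reach only later rows make up. A row lasts 1/8 s, in which the tool goes at most 62.5 mm and 10.7 degrees, less where a joint would pass 70% of its speed; a pose out of reach is approached as far as the arm can. A call with a gripper value outside its range is refused whole. The fingers move at their own pace and stop on an object; "squeeze" is the grip in N (left out, the last holds). Time passes only in rows, so rows that repeat a pose let the fingers close. It gives the time, the measured TCP pose, the force and the opening at its end, in the units of the state.
- get_state(): the state, without advancing time (a new reading comes with each control period).
- get_image(name): name is "side" or "top"; returns a dict with "pixels" (420x560x3 uint8, blue, green, red), "fx", "fy", "cx", "cy" (pixels), "R" (3x3) and "t" (3): a world point X has camera coordinates R X + t. Camera axes: x right, y down, z forward; pixel columns grow to the right and rows downward; lengths in m; the calibration is good to about 2 mm. A picture is of the moment at which its call begins. There is no depth.
- close_job(): hands the job in, once; it reports no verdict.
The state is a dict: "time": time; "joint_positions": joint angles; "qd": joint speeds; "joint_torque": joint torques, N m; "position": TCP position; "tool_rot": TCP orientation; "ft_force": force on the tool from outside, world axes, zero at the start; "torque": the same for the moment, N m; "grip_width": opening from 0.0 (shut) to 1.0 (fully open).
Only numpy, scipy, OpenCV 4.12 (cv2) and the standard library are available. Lean on these libraries where they do the work, as an engineer would, in place of code of your own. Each camera call takes 0.05 s, during which the arm holds its last target. There are 200 camera calls.

## Working session

There is one attempt and no reset: what is moved stays moved. The work goes in short steps, Python scripts to look and compute and a tool call to move; the robot and the scene stay as the last step left them, time stands still between calls to the robot, and variables do not carry over. Pictures are saved under pics/ and viewed, about 8 in all and at most 12, crops included, and the job is handed in when it is done.

Besides the shell and the picture viewer there is one more tool, called after "Request:" as name(argument=value, ...), one argument or row to a line, values as JSON. send_rows: Moves the arm, as the interface text tells. Its arguments: {"type":"object","properties":{"steps":{"type":"array","items":{"type":"object","properties":{"claw":{"type":"number"},"offset":{"type":"array","items":{"type":"number"}},"turn":{"type":"number"}}}},"squeeze":{"type":"number"}},"required":["steps"]}

```bash
ls; mkdir -p pics; cat > h.py <<'E'
import numpy as np, cv2
from bench import get_state, get_image
def cam(n):
    d=get_image(n); return d
def ray(d,u,v,z):
    R=np.array(d["R"]);t=np.array(d["t"]);c=-R.T@t
    w=R.T@np.array([(u-d["cx"])/d["fx"],(v-d["cy"])/d["fy"],1]); return c+w*(z-c[2])/w[2]
def proj(d,X):
    p=np.array(d["R"])@np.array(X)+np.array(d["t"]); return d["fx"]*p[0]/p[2]+d["cx"],d["fy"]*p[1]/p[2]+d["cy"]
E
python3 - <<'E'
from h import *
for n in("top","side"):
    d=cam(n); cv2.imwrite(f"pics/{n}0.png",d["pixels"]); R=np.array(d["R"]);print(n,d["fx"],d["cx"],d["cy"],R.round(3).tolist(),(-R.T@np.array(d["t"])).round(3))
s=get_state();print(s)
E
```

```text
pics
top 466.0454344646048 280.0072835378938 207.56356338703011 [[-0.017, -1.0, 0.018], [-0.99, 0.014, -0.144], [0.143, -0.02, -0.989]] [ 0.414 -0.047  1.214]
side 386.5707925381102 281.21700700680634 211.14905155727087 [[-0.922, -0.386, 0.021], [-0.285, 0.641, -0.713], [0.262, -0.663, -0.701]] [0.326 0.529 0.727]
{'time': 0.1, 'joint_positions': array([-1.2609208 ,  0.32177813, -0.07007524,  1.45152763,  0.02263406,
        1.37077818, -0.05690212]), 'qd': array([-0.00023835, -0.00068169, -0.00083295, -0.00273545, -0.00042842,
       -0.00063851,  0.00038955]), 'joint_torque': array([-4.04057855e-04, -4.92573094e+01, -4.06060964e-01, -3.13399243e+01,
       -6.40728185e-02,  3.95986461e-02,  6.87056649e-05]), 'position': array([0.18938743, 0.62129973, 0.22156454]), 'tool_rot': array([-4.62857108e-01, -3.10718103e+00,  2.67066553e-03]), 'ft_force': array([-0.25279178, -0.24537516, -0.49472472]), 'torque': array([ 0.02464199, -0.05297572, -0.0115932 ]), 'grip_width': 1.0022536522682621}
```

View pics/top0.png

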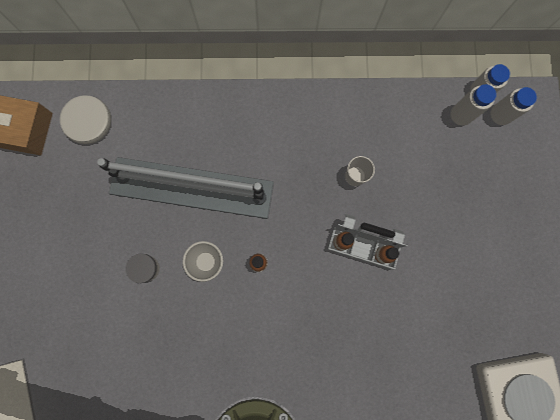

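View pics/side0.png

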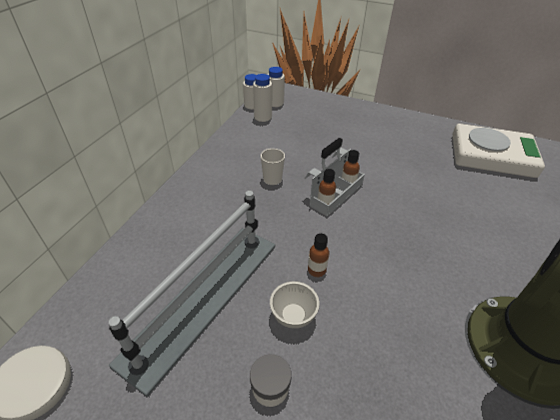

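The top view shows the caddy around (365,245) with its grip at (378,230), the loose bottle's cap at (258,262), the rail running (105,163)–(258,187), the mortar at (203,261), the jar at (141,268) and the beaker at (360,171). In the side view the loose bottle's cap is at (320,242) and the grip at (332,149).

```bash
python3 - <<'E'
from h import *
ims={}
for n,rois in(("top",{"loose":(240,245,278,280),"caddy":(320,210,412,275)}),("side",{"loose":(300,230,340,282),"caddy":(300,135,372,215)})):
    d=ims[n]=cam(n); im=d["pixels"]; g=im.max(2)
    for k,(a,b,c,e) in rois.items():
        sub=im[b:e,a:c].astype(int); m=((sub.max(2)<38)).astype(np.uint8)
        N,L,S,C=cv2.connectedComponentsWithStats(m)
        for i in range(1,N):
            if S[i,4]>15:
                ys,xs=np.where(L==i); r=cv2.minAreaRect(np.c_[xs+a,ys+b].astype(np.float32))
                u,v=C[i]+[a,b]
                print(n,k,S[i,4],np.round((u,v),1),np.round(r[0],1),np.round(r[1],1),round(r[2],1),"z112",ray(d,u,v,.112)[:2].round(4),"z155",ray(d,u,v,.155)[:2].round(4))
t=ims["top"]["pixels"];s=ims["side"]["pixels"]
A=cv2.resize(t[205:280,320:412],None,fx=4,fy=4,interpolation=cv2.INTER_CUBIC)
B=cv2.resize(s[130:220,296:376],None,fx=4,fy=4,interpolation=cv2.INTER_CUBIC)
C=cv2.resize(t[145:225,95:285],None,fx=4,fy=4,interpolation=cv2.INTER_CUBIC)[:230]
H=np.zeros((600,800,3),np.uint8);H[:300,:368]=A;H[:300,400:720]=B[:300];
C=cv2.resize(t[145:220,95:285],(760,300),interpolation=cv2.INTER_CUBIC);H[300:,:760]=C
cv2.imwrite("pics/z.png",H)
E
```

```text
top caddy 136 [376.6 230. ] [377.2 230. ] [33.9  6.2] 17.1 z112 [ 0.5163 -0.2987] z155 [ 0.5123 -0.2889]
top caddy 27 [388.4 254.1] [389.1 254.2] [10.8  6.3] 68.2 z112 [ 0.4586 -0.3239] z155 [ 0.4568 -0.3131]
side loose 170 [320.2 241.5] [320.  241.5] [15. 12.] 90.0 z112 [ 0.4452 -0.002 ] z155 [0.4369 0.0351]
side caddy 173 [331.2 147.8] [331.3 147.8] [ 7.2 26. ] 53.1 z112 [ 0.5259 -0.3359] z155 [ 0.5119 -0.2755]
side caddy 107 [352.7 156.3] [352.8 156.1] [ 9.2 12.2] 9.5 z112 [ 0.4617 -0.3228] z155 [ 0.4522 -0.2633]
side caddy 123 [328.6 175.5] [329.  175.5] [13. 10.] 90.0 z112 [ 0.496  -0.2189] z155 [ 0.4841 -0.1666]
```

View pics/z.png

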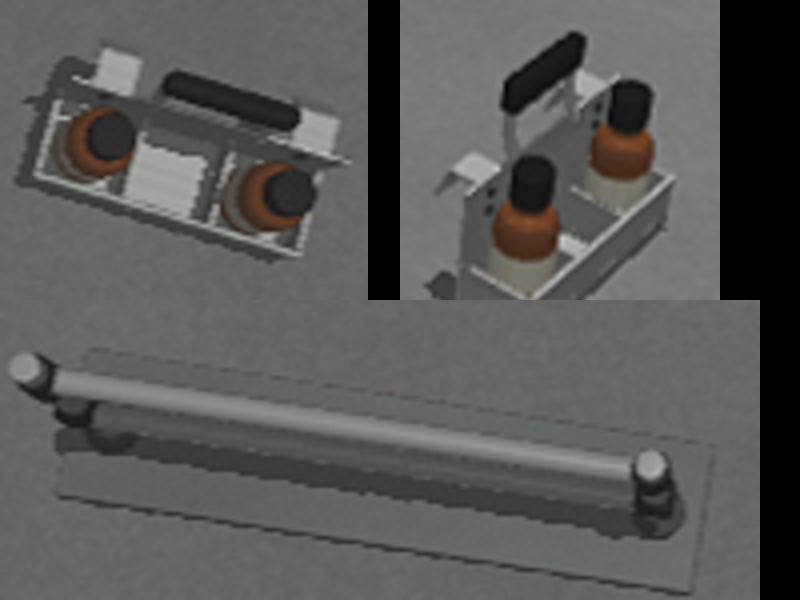

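The zoomed view shows cap tops at (346.6,238.4) and (392.1,252.9), the grip centre at (377.3,229.5), and the rail post tops at (100.9,162.1) and (257.6,186.4). I'll triangulate from these.

```bash
python3 - <<'E'
from h import *
T=cam("top");S=cam("side")
def P(d):return np.diag([1,1,1])@np.array([[d["fx"],0,d["cx"]],[0,d["fy"],d["cy"]],[0,0,1]])@np.c_[np.array(d["R"]),np.array(d["t"])]
def tri(a,b):
    X=cv2.triangulatePoints(P(T),P(S),np.array(a,float).reshape(2,1),np.array(b,float).reshape(2,1)).ravel();return (X[:3]/X[3]).round(4)
# loose cap in top
im=T["pixels"][245:282,240:280].astype(int);m=(im.max(2)<60)&(im[...,2]-im[...,0]<14)
ys,xs=np.where(m);print("loosecap px",xs.mean()+240,ys.mean()+245,m.sum(),np.ptp(xs),np.ptp(ys))
lu=(xs.mean()+240,ys.mean()+245)
print("loose top",ray(T,*lu,.112)[:2].round(4)," side z99",ray(S,320.2,241.5,.099).round(4))
print("grip tri",tri((377.2,229.8),(331.3,147.8)),"top z155",ray(T,377.3,229.5,.155).round(4),"side z142",ray(S,331.3,147.8,.142).round(4))
a=ray(T,346.6,238.4,.116);b=ray(T,392.1,252.9,.116)
a2=ray(S,328.8,175.5,.103);b2=ray(S,352.8,156.3,.103)
print("caps",a,b,np.linalg.norm(a-b),a2,b2,np.linalg.norm(a2-b2))
for p,q in((a,b),(a2,b2)):
    d=(p-q)/np.linalg.norm(p-q);yaw=np.arctan2(-d[0],d[1]);m=(p+q)/2;print("yaw",yaw,"row mid",m[:2],"grip pred",m[:2]+.036*np.array([np.cos(yaw),np.sin(yaw)]))
g1=ray(T,320+174.5/4-.4,205+82/4-.4,.155);g2=ray(T,320+291/4-.4,205+115/4-.4,.155);d=g1-g2;print("grip yaw",np.arctan2(-d[0],d[1]),np.linalg.norm(d))
p=ray(T,100.9,162.1,.175);q=ray(T,257.6,186.4,.175);d=p-q;print("stand",p,q,np.linalg.norm(d),"mid",(p+q)/2,"yaw",np.arctan2(-d[0],d[1]))
# rail ends side view approx
for u,v in((116,324),(250,196)):print("side post",ray(S,u,v,.175).round(4))
for n,u,v,z in(("mortar",203,261,.058),("jar",141,268,.062),("beaker",361,169,.085)):print(n,ray(T,u,v,z)[:2].round(3))
E
```

```text
loosecap px 257.0990099009901 261.8811881188119 101 10 16
loose top [ 0.4454 -0.0135]  side z99 [ 0.4478 -0.0132  0.099 ]
grip tri [ 0.5146 -0.2929  0.1428] top z155 [ 0.5134 -0.2905  0.155 ] side z142 [ 0.516  -0.2939  0.142 ]
caps [ 0.4970604  -0.22559239  0.116     ] [ 0.4612258  -0.33189337  0.116     ] 0.11217849636810463 [ 0.49806832 -0.22999955  0.103     ] [ 0.46352984 -0.33507898  0.103     ] 0.11061009349316729
yaw -0.3251412496694592 row mid [ 0.4791431  -0.27874288] grip pred [ 0.5132569  -0.29024282]
yaw -0.317565074252851 row mid [ 0.48079908 -0.28253927] grip pred [ 0.51499903 -0.29378042]
grip yaw -0.2931493813802097 0.06900163611827068
stand [0.67427979 0.33663656 0.175     ] [ 0.61353111 -0.01816414  0.175     ] 0.35996380033720893 mid [0.64390545 0.15923621 0.175     ] yaw -0.1695748330006072
side post [0.6705 0.342  0.175 ]
side post [ 0.6101 -0.0085  0.175 ]
mortar [0.451 0.121]
jar [0.437 0.271]
beaker [ 0.671 -0.273]
```

```bash
cat >> h.py <<'E'
from scipy.spatial.transform import Rotation as Ro
def to(*targets):
    "targets: (x,y,z,jaw_yaw) jaw_yaw = world angle of tool y"
    s=get_state();R=Ro.from_rotvec(s["tool_rot"]).as_matrix();y0=np.arctan2(R[1,1],R[0,1])
    print("t",round(s["time"],2),"pos",s["position"].round(4),"jaw",round(y0,4),"z",R[:,2].round(3),"q",s["joint_positions"].round(2),"F",s["ft_force"].round(1),"grip",round(s["grip_width"],3))
    for x,y,z,a in targets:
        print((x,y,z,a),"offset",(R.T@(np.array([x,y,z])-s["position"])).round(4),"turn",round((y0-a+np.pi)%(2*np.pi)-np.pi,4))
E
python3 -c "
from h import *
to((.40,.35,.25,1.251),(.4465,-.0135,.20,1.251))"
```

```text
t 0.3 pos [0.1895 0.6216 0.2222] jaw 1.275 z [-0.    -0.001 -1.   ] q [-1.26  0.32 -0.07  1.45  0.02  1.37 -0.06] F [-0.6 -0.1  0.3] grip 0.997
(0.4, 0.35, 0.25, 1.251) offset [-0.2805 -0.1984 -0.0277] turn 0.024
(0.4465, -0.0135, 0.2, 1.251) offset [-0.431  -0.5326  0.0226] turn 0.024
```

Request:
send_rows(
  steps=[
    {"claw": 0.06, "offset": [-0.045, -0.03, -0.028], "turn": 0.024},
    {"claw": 0.06, "offset": [-0.09, -0.063, -0.028], "turn": 0.024},
    {"claw": 0.06, "offset": [-0.135, -0.096, -0.028], "turn": 0.024},
    {"claw": 0.06, "offset": [-0.18, -0.128, -0.028], "turn": 0.024},
    {"claw": 0.06, "offset": [-0.225, -0.16, -0.028], "turn": 0.024},
    {"claw": 0.06, "offset": [-0.27, -0.195, -0.028], "turn": 0.024},
    {"claw": 0.06, "offset": [-0.3, -0.245, -0.02], "turn": 0.024},
    {"claw": 0.06, "offset": [-0.325, -0.295, -0.01], "turn": 0.024},
    {"claw": 0.06, "offset": [-0.35, -0.35, 0.0], "turn": 0.024},
    {"claw": 0.06, "offset": [-0.375, -0.405, 0.01], "turn": 0.024},
    {"claw": 0.06, "offset": [-0.4, -0.455, 0.022], "turn": 0.024},
    {"claw": 0.06, "offset": [-0.425, -0.505, 0.022], "turn": 0.024},
  ],
)

```text
time: 1.8
position: [0.4482, 0.0127, 0.1999]
tool_rot: [-0.5, -3.101, 0.001]
ft_force: [0.3, 0.4, 0.2]
grip_width: 0.689
```

```bash
python3 -c "
from h import *
to((.4465,-.0135,.16,1.251),(.4465,-.0135,.086,1.251))"
```

```text
t 1.8 pos [0.4482 0.0127 0.1999] jaw 1.251 z [-0.001 -0.    -1.   ] q [-0.61 -0.13  0.49  1.97  0.06  1.29  1.11] F [0.3 0.4 0.2] grip 0.689
(0.4465, -0.0135, 0.16, 1.251) offset [-0.0066 -0.0254  0.0399] turn -0.0
(0.4465, -0.0135, 0.086, 1.251) offset [-0.0067 -0.0254  0.1139] turn -0.0
```

Request:
send_rows(
  steps=[
    {"claw": 0.06, "offset": [-0.0067, -0.0254, 0.02], "turn": 0},
    {"claw": 0.06, "offset": [-0.0067, -0.0254, 0.04], "turn": 0},
    {"claw": 0.06, "offset": [-0.0067, -0.0254, 0.04], "turn": 0},
    {"claw": 0.06, "offset": [-0.0067, -0.0254, 0.07], "turn": 0},
    {"claw": 0.06, "offset": [-0.0067, -0.0254, 0.1], "turn": 0},
    {"claw": 0.06, "offset": [-0.0067, -0.0254, 0.1139], "turn": 0},
    {"claw": 0.06, "offset": [-0.0067, -0.0254, 0.1139], "turn": 0},
    {"claw": 0.02, "offset": [-0.0067, -0.0254, 0.1139], "turn": 0},
    {"claw": 0.02, "offset": [-0.0067, -0.0254, 0.1139], "turn": 0},
    {"claw": 0.02, "offset": [-0.0067, -0.0254, 0.1139], "turn": 0},
    {"claw": 0.02, "offset": [-0.0067, -0.0254, 0.1139], "turn": 0},
    {"claw": 0.02, "offset": [-0.0067, -0.0254, 0.1139], "turn": 0},
  ],
  squeeze=20,
)

```text
time: 3.3
position: [0.4468, -0.0134, 0.0863]
tool_rot: [-0.5, -3.101, -0.0]
ft_force: [-0.3, 0.8, 2.1]
grip_width: 0.316
```

```bash
python3 - <<'E'
from h import *
to((.4465,-.0135,.086,1.251),(.4465,-.0135,.24,1.251))
S=cam("side");T=cam("top")
A=cv2.resize(S["pixels"][180:300,250:390],None,fx=3,fy=3);B=cv2.resize(T["pixels"][220:320,200:310],None,fx=3,fy=3)
H=np.zeros((400,780,3),np.uint8);H[:360,:420]=A;H[:300,430:760]=B;cv2.imwrite("pics/g.png",H)
E
```

```text
t 3.3 pos [ 0.4468 -0.0134  0.0863] jaw 1.251 z [-0.  0. -1.] q [-0.58 -0.01  0.55  2.11  0.    1.03  1.22] F [-0.3  0.8  2.1] grip 0.316
(0.4465, -0.0135, 0.086, 1.251) offset [ 0.0002 -0.0002  0.0003] turn 0.0
(0.4465, -0.0135, 0.24, 1.251) offset [ 0.0002 -0.0002 -0.1537] turn 0.0
```

View pics/g.png

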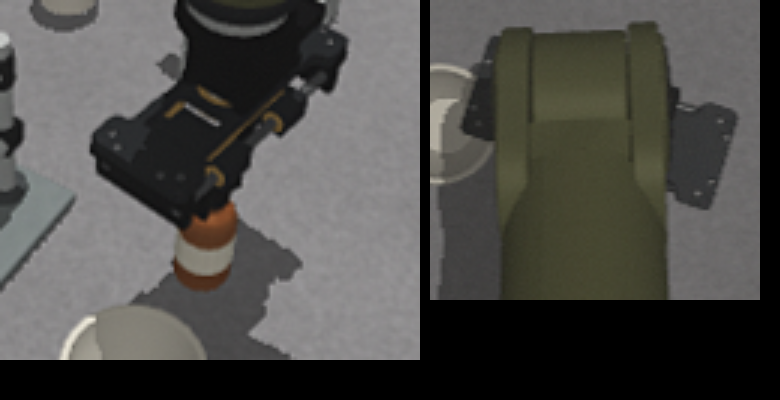

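The grip is right: opening 27.5 mm against a 28 mm cap, with the bottle upright between the fingers. The gripper body's long side lies along the jaws.

```bash
python3 - <<'E'
from h import *
to((.4465,-.0135,.24,1.251),(.48,-.2805,.24,1.251))
E
```

```text
t 3.4 pos [ 0.4467 -0.0134  0.0862] jaw 1.2511 z [-0. -0. -1.] q [-0.58 -0.01  0.55  2.11  0.    1.03  1.22] F [-0.3 -0.4  2.6] grip 0.312
(0.4465, -0.0135, 0.24, 1.251) offset [ 0.0002 -0.0002 -0.1538] turn 0.0001
(0.48, -0.2805, 0.24, 1.251) offset [-0.1155 -0.2432 -0.1538] turn 0.0001
```

Request:
send_rows(
  steps=[
    {"claw": 0.02, "offset": [0, 0, -0.04], "turn": 0},
    {"claw": 0.02, "offset": [0, 0, -0.09], "turn": 0},
    {"claw": 0.02, "offset": [0, 0, -0.154], "turn": 0},
    {"claw": 0.02, "offset": [-0.015, -0.03, -0.164], "turn": 0},
    {"claw": 0.02, "offset": [-0.035, -0.07, -0.164], "turn": 0},
    {"claw": 0.02, "offset": [-0.055, -0.115, -0.164], "turn": 0},
    {"claw": 0.02, "offset": [-0.075, -0.16, -0.164], "turn": 0},
    {"claw": 0.02, "offset": [-0.095, -0.2, -0.164], "turn": 0},
    {"claw": 0.02, "offset": [-0.11, -0.23, -0.154], "turn": 0},
    {"claw": 0.02, "offset": [-0.1155, -0.2432, -0.154], "turn": 0},
    {"claw": 0.02, "offset": [-0.1155, -0.2432, -0.154], "turn": 0},
    {"claw": 0.02, "offset": [-0.1155, -0.2432, -0.154], "turn": 0},
  ],
)

```text
time: 4.9
position: [0.4801, -0.2795, 0.2399]
tool_rot: [-0.498, -3.101, -0.001]
ft_force: [0.8, -0.0, -1.5]
grip_width: 0.315
```

```bash
python3 - <<'E'
from h import *
to((.48,-.2805,.16,1.251),(.48,-.2805,.092,1.251))
S=cam("side");T=cam("top")
H=np.zeros((600,800,3),np.uint8)
H[:480,:480]=cv2.resize(S["pixels"][105:225,270:390],(480,480),interpolation=cv2.INTER_CUBIC);H[:300,490:800]=cv2.resize(T["pixels"][190:290,310:413],(310,300));cv2.imwrite("pics/p.png",H)
E
```

```text
t 4.9 pos [ 0.4801 -0.2795  0.2399] jaw 1.2521 z [-0.001  0.001 -1.   ] q [-0.33  0.14  0.89  1.69 -0.11  1.37  1.84] F [ 0.8 -0.  -1.5] grip 0.315
(0.48, -0.2805, 0.16, 1.251) offset [-0.0004 -0.0011  0.0799] turn 0.0011
(0.48, -0.2805, 0.092, 1.251) offset [-0.0004 -0.0011  0.1479] turn 0.0011
```

View pics/p.png

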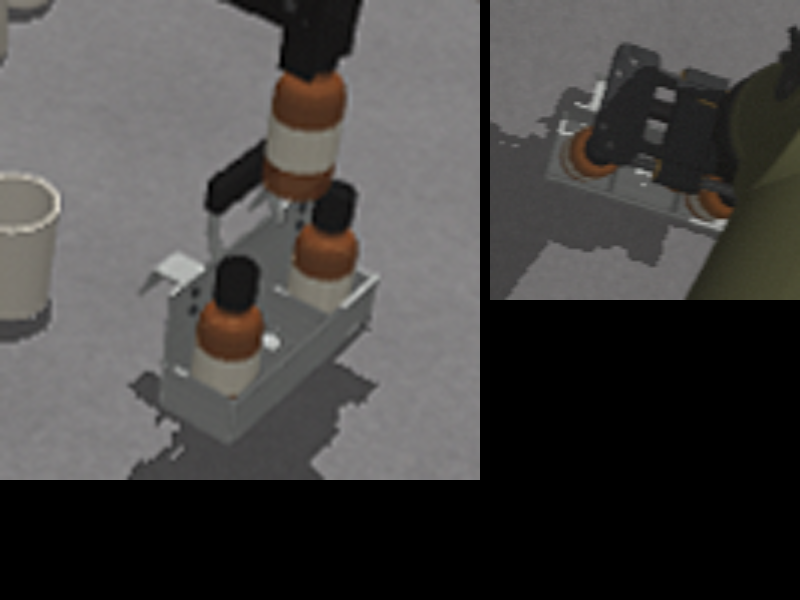

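The bottle hangs over the middle bay, between the end bottles and in front of the grip. Both views agree on the bay to within 2 mm, so I'm lowering it.

Request:
send_rows(
  steps=[
    {"claw": 0.02, "offset": [0, -0.001, 0.03], "turn": 0},
    {"claw": 0.02, "offset": [0, -0.001, 0.06], "turn": 0},
    {"claw": 0.02, "offset": [0, -0.001, 0.085], "turn": 0},
    {"claw": 0.02, "offset": [0, -0.001, 0.1], "turn": 0},
    {"claw": 0.02, "offset": [0, -0.001, 0.108], "turn": 0},
    {"claw": 0.02, "offset": [0, -0.001, 0.116], "turn": 0},
    {"claw": 0.02, "offset": [0, -0.001, 0.124], "turn": 0},
    {"claw": 0.02, "offset": [0, -0.001, 0.13], "turn": 0},
    {"claw": 0.02, "offset": [0, -0.001, 0.135], "turn": 0},
    {"claw": 0.02, "offset": [0, -0.001, 0.14], "turn": 0},
    {"claw": 0.02, "offset": [0, -0.001, 0.145], "turn": 0},
    {"claw": 0.02, "offset": [0, -0.001, 0.147], "turn": 0},
  ],
)

```text
time: 6.5
position: [0.4798, -0.28, 0.0928]
tool_rot: [-0.497, -3.101, -0.001]
ft_force: [-0.2, 0.0, -1.2]
grip_width: 0.317
```

```bash
python3 - <<'E'
from h import *
to((.48,-.2805,.091,1.251))
S=cam("side")
H=cv2.resize(S["pixels"][105:225,270:390],(480,480),interpolation=cv2.INTER_CUBIC);cv2.imwrite("pics/p2.png",H)
E
```

```text
t 6.5 pos [ 0.4798 -0.28    0.0928] jaw 1.2529 z [-0.001  0.001 -1.   ] q [-0.26  0.3   0.85  1.87 -0.25  1.09  1.95] F [-0.2  0.  -1.2] grip 0.317
(0.48, -0.2805, 0.091, 1.251) offset [-0.0003 -0.0004  0.0018] turn 0.0019
```

View pics/p2.png

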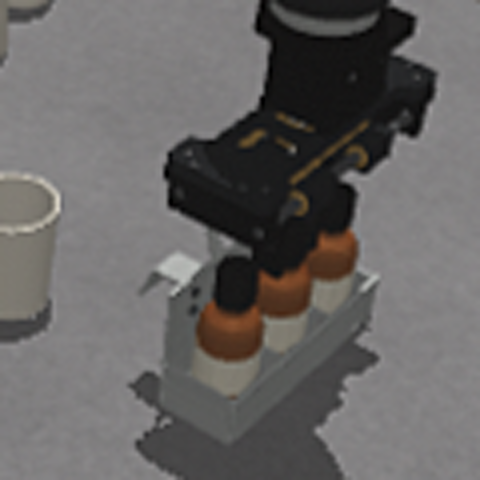

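The bottle is inside the middle bay with no contact force, about 2 mm above the floor. I'll lower it that last bit, release and rise.

Request:
send_rows(
  steps=[
    {"claw": 0.02, "offset": [0, 0, 0.002], "turn": 0},
    {"claw": 0.02, "offset": [0, 0, 0.002], "turn": 0},
    {"claw": 0.044, "offset": [0, 0, 0.002], "turn": 0},
    {"claw": 0.044, "offset": [0, 0, 0.002], "turn": 0},
    {"claw": 0.044, "offset": [0, 0, 0.002], "turn": 0},
    {"claw": 0.044, "offset": [0, 0, 0.002], "turn": 0},
    {"claw": 0.044, "offset": [0, 0, -0.02], "turn": 0},
    {"claw": 0.044, "offset": [0, 0, -0.05], "turn": 0},
    {"claw": 0.044, "offset": [0, 0, -0.09], "turn": 0},
    {"claw": 0.044, "offset": [0, 0, -0.14], "turn": 0},
    {"claw": 0.044, "offset": [0, 0, -0.16], "turn": 0},
    {"claw": 0.044, "offset": [0, 0, -0.16], "turn": 0},
  ],
)

```text
time: 8.05
position: [0.4807, -0.2807, 0.2543]
tool_rot: [0.497, 3.099, 0.001]
ft_force: [0.0, 0.7, -0.2]
grip_width: 0.505
```

```bash
python3 - <<'E'
from h import *
to((.45,-.15,.27,-.32),(.514,-.292,.2,-.32))
S=cam("side")
im=S["pixels"][130:215,296:376];m=(im.max(2)<38).astype(np.uint8)
N,L,Q,C=cv2.connectedComponentsWithStats(m)
for i in range(1,N):
    if Q[i,4]>30:
        u,v=C[i]+[296,130];print(Q[i,4],u.round(1),v.round(1),ray(S,u,v,.103)[:2].round(4),ray(S,u,v,.142)[:2].round(4))
H=cv2.resize(S["pixels"][105:225,270:390],(480,480),interpolation=cv2.INTER_CUBIC);cv2.imwrite("pics/p3.png",H)
E
```

```text
t 8.05 pos [ 0.4807 -0.2807  0.2543] jaw 1.2529 z [ 0.003  0.    -1.   ] q [-0.33  0.13  0.9   1.67 -0.11  1.39  1.83] F [ 0.   0.7 -0.2] grip 0.505
(0.45, -0.15, 0.27, -0.32) offset [ 0.07    0.1146 -0.0158] turn 1.5729
(0.514, -0.292, 0.2, -0.32) offset [-0.035  -0.0004  0.0544] turn 1.5729
171 331.2 147.8 [ 0.5288 -0.3486] [ 0.5162 -0.2938]
106 352.8 156.3 [ 0.4636 -0.3351] [ 0.455  -0.2811]
119 340.8 165.9 [ 0.4813 -0.2812] [ 0.4716 -0.2306]
123 328.6 175.5 [ 0.4985 -0.2297] [ 0.4877 -0.1823]
```

Request:
send_rows(
  steps=[
    {"claw": 0.05, "offset": [-0.01, 0, 0], "turn": 0.18},
    {"claw": 0.05, "offset": [-0.02, 0, 0], "turn": 0.36},
    {"claw": 0.05, "offset": [-0.03, 0, 0], "turn": 0.54},
    {"claw": 0.05, "offset": [-0.035, 0, 0], "turn": 0.72},
    {"claw": 0.05, "offset": [-0.035, 0, 0], "turn": 0.9},
    {"claw": 0.05, "offset": [-0.035, 0, 0], "turn": 1.08},
    {"claw": 0.05, "offset": [-0.035, 0, 0], "turn": 1.26},
    {"claw": 0.05, "offset": [-0.035, 0, 0], "turn": 1.44},
    {"claw": 0.05, "offset": [-0.0357, -0.001, 0.02], "turn": 1.573},
    {"claw": 0.05, "offset": [-0.0357, -0.001, 0.05], "turn": 1.573},
    {"claw": 0.05, "offset": [-0.0357, -0.001, 0.06], "turn": 1.573},
    {"claw": 0.05, "offset": [-0.0357, -0.001, 0.06], "turn": 1.573},
  ],
)

```text
time: 9.6
position: [0.5129, -0.2919, 0.1916]
tool_rot: [-2.545, -1.837, 0.001]
ft_force: [1.0, -0.4, -0.4]
grip_width: 0.571
```

```bash
python3 - <<'E'
from h import *
to((.5145,-.2925,.126,-.32))
S=cam("side")
H=cv2.resize(S["pixels"][85:225,270:410],(560,560),interpolation=cv2.INTER_CUBIC);cv2.imwrite("pics/p4.png",H)
E
```

```text
t 9.6 pos [ 0.5129 -0.2919  0.1916] jaw -0.3203 z [-0.002  0.002 -1.   ] q [-0.43  0.36  1.11  1.68 -0.33  1.32  0.43] F [ 1.  -0.4 -0.4] grip 0.571
(0.5145, -0.2925, 0.126, -0.32) offset [-0.0001  0.0019  0.0656] turn -0.0003
```

View pics/p4.png

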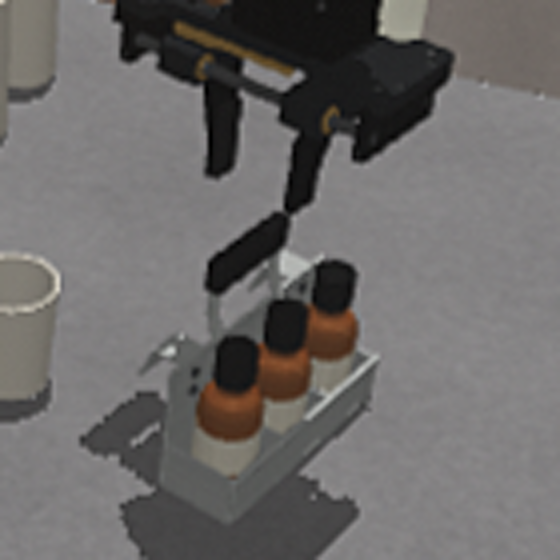

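The middle bottle stands in its bay. The jaws straddle the grip bar, one finger on each side. I'll descend and pinch at 60 N.

Request:
send_rows(
  steps=[
    {"claw": 0.05, "offset": [0, 0.0019, 0.02], "turn": 0},
    {"claw": 0.05, "offset": [0, 0.0019, 0.04], "turn": 0},
    {"claw": 0.05, "offset": [0, 0.0019, 0.055], "turn": 0},
    {"claw": 0.05, "offset": [0, 0.0019, 0.066], "turn": 0},
    {"claw": 0.05, "offset": [0, 0.0019, 0.066], "turn": 0},
    {"claw": 0.03, "offset": [0, 0.0019, 0.066], "turn": 0},
    {"claw": 0.02, "offset": [0, 0.0019, 0.066], "turn": 0},
    {"claw": 0.005, "offset": [0, 0.0019, 0.066], "turn": 0},
    {"claw": 0.005, "offset": [0, 0.0019, 0.066], "turn": 0},
    {"claw": 0.005, "offset": [0, 0.0019, 0.066], "turn": 0},
    {"claw": 0.005, "offset": [0, 0.0019, 0.066], "turn": 0},
    {"claw": 0.005, "offset": [0, 0.0019, 0.066], "turn": 0},
  ],
  squeeze=60,
)

```text
time: 11.15
position: [0.5151, -0.2928, 0.1268]
tool_rot: [-2.546, -1.838, -0.0]
ft_force: [-1.7, 1.5, 3.3]
grip_width: 0.153
```

Request:
send_rows(
  steps=[
    {"claw": 0.005, "offset": [0, 0, -0.003], "turn": 0},
    {"claw": 0.005, "offset": [0, 0, -0.007], "turn": 0},
    {"claw": 0.005, "offset": [0, 0, -0.012], "turn": 0},
    {"claw": 0.005, "offset": [0, 0, -0.018], "turn": 0},
    {"claw": 0.005, "offset": [0, 0, -0.025], "turn": 0},
    {"claw": 0.005, "offset": [0, 0, -0.025], "turn": 0},
    {"claw": 0.005, "offset": [0, 0, -0.025], "turn": 0},
  ],
)

```text
time: 12.02
position: [0.5151, -0.2927, 0.1518]
tool_rot: [-2.546, -1.838, -0.0]
ft_force: [0.0, 0.8, -7.3]
grip_width: 0.154
```

```bash
python3 - <<'E'
from h import *
to((.5145,-.2925,.145,-.32))
S=cam("side")
H=cv2.resize(S["pixels"][85:225,270:410],(560,560),interpolation=cv2.INTER_CUBIC);cv2.imwrite("pics/p5.png",H)
E
```

```text
t 12.03 pos [ 0.5151 -0.2927  0.1518] jaw -0.32 z [-0.001  0.001 -1.   ] q [-0.4   0.4   1.09  1.72 -0.37  1.25  0.46] F [ 0.   0.8 -7.3] grip 0.154
(0.5145, -0.2925, 0.145, -0.32) offset [ 0.     -0.0006  0.0068] turn -0.0
```

View pics/p5.png

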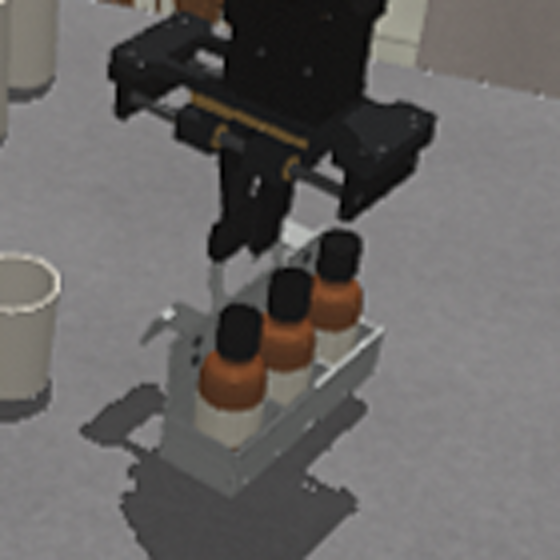

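The caddy is lifted level enough: 13.4 mm opening, about 7 N of weight, all bottles standing. Before moving on I'll measure the rail tube's edges and compute the transit.

```bash
python3 - <<'E'
from h import *
to((.515,-.2927,.25,-.32),(.52,-.06,.25,-.25),(.5763,.1706,.25,-.17))
T=cam("top");S=cam("side");g=cv2.cvtColor(T["pixels"],cv2.COLOR_BGR2GRAY);gs=cv2.cvtColor(S["pixels"],cv2.COLOR_BGR2GRAY)
ex=np.array([np.cos(-.17),np.sin(-.17),0]);ey=np.array([-np.sin(-.17),np.cos(-.17),0]);M=np.array([.644,.159,.147])
for d,gg,n in((T,g,"top"),(S,gs,"side")):
    print(n,"offsets -24..20 step 2 mm in x at rail height")
    ts=np.arange(-.024,.021,.002)
    for c in (-.12,-.05,.02,.09):
        acc=[]
        for t in ts:
            P=np.array([proj(d,M+t*ex+(c+k)*ey) for k in np.arange(-.02,.021,.004)],np.float32)
            acc.append(cv2.remap(gg,P[None,:,0],P[None,:,1],cv2.INTER_LINEAR).mean())
        print(c,np.round(acc).astype(int).tolist())
E
```

```text
t 12.07 pos [ 0.515  -0.2927  0.1516] jaw -0.3201 z [-0.001  0.002 -1.   ] q [-0.4   0.4   1.08  1.72 -0.37  1.25  0.46] F [-0.8 -0.  -8.2] grip 0.154
(0.515, -0.2927, 0.25, -0.32) offset [ 0.0001 -0.0001 -0.0984] turn -0.0001
(0.52, -0.06, 0.25, -0.25) offset [ 0.2225 -0.0686 -0.0981] turn -0.0701
(0.5763, 0.1706, 0.25, -0.17) offset [ 0.4591 -0.0877 -0.0978] turn -0.1501
top offsets -24..20 step 2 mm in x at rail height
-0.12 [69, 79, 87, 90, 96, 97, 91, 87, 85, 94, 117, 134, 149, 162, 155, 143, 129, 109, 110, 111, 112, 112, 113]
-0.05 [69, 82, 88, 90, 95, 96, 90, 87, 87, 95, 117, 134, 148, 159, 153, 143, 128, 109, 111, 112, 112, 113, 113]
0.02 [69, 80, 88, 91, 95, 95, 90, 86, 85, 95, 118, 135, 147, 156, 152, 143, 128, 108, 108, 110, 110, 110, 110]
0.09 [68, 80, 88, 91, 94, 94, 90, 87, 85, 95, 119, 135, 146, 154, 151, 143, 127, 105, 105, 106, 107, 107, 107]
side offsets -24..20 step 2 mm in x at rail height
-0.12 [112, 122, 126, 128, 131, 134, 135, 135, 128, 104, 96, 117, 143, 159, 170, 182, 187, 183, 162, 138, 130, 131, 132]
-0.05 [131, 131, 131, 130, 131, 132, 133, 135, 129, 105, 95, 119, 144, 159, 172, 187, 190, 182, 161, 136, 131, 133, 134]
0.02 [133, 132, 132, 132, 132, 133, 133, 134, 133, 108, 97, 121, 145, 159, 174, 192, 193, 182, 160, 134, 129, 131, 132]
0.09 [129, 130, 130, 130, 131, 132, 131, 132, 127, 101, 96, 123, 146, 159, 176, 198, 195, 181, 159, 134, 130, 132, 132]
```

Request:
send_rows(
  steps=[
    {"claw": 0.005, "offset": [0, 0, -0.015], "turn": 0},
    {"claw": 0.005, "offset": [0, 0, -0.035], "turn": 0},
    {"claw": 0.005, "offset": [0, 0, -0.06], "turn": 0},
    {"claw": 0.005, "offset": [0.005, 0, -0.08], "turn": 0},
    {"claw": 0.005, "offset": [0.02, -0.006, -0.093], "turn": 0},
    {"claw": 0.005, "offset": [0.04, -0.012, -0.098], "turn": -0.01},
    {"claw": 0.005, "offset": [0.065, -0.02, -0.098], "turn": -0.02},
    {"claw": 0.005, "offset": [0.095, -0.029, -0.098], "turn": -0.03},
    {"claw": 0.005, "offset": [0.127, -0.039, -0.098], "turn": -0.04},
    {"claw": 0.005, "offset": [0.16, -0.05, -0.098], "turn": -0.05},
    {"claw": 0.005, "offset": [0.193, -0.06, -0.098], "turn": -0.06},
    {"claw": 0.005, "offset": [0.2225, -0.0686, -0.098], "turn": -0.07},
  ],
)

```text
time: 13.68
position: [0.52, -0.0589, 0.2509]
tool_rot: [-2.479, -1.926, -0.003]
ft_force: [0.4, 0.5, -7.7]
grip_width: 0.154
```

```bash
python3 - <<'E'
from h import *
M=np.array([.6463,.1586]);ux=np.array([np.cos(.17),-np.sin(.17)])
to((*(M-.075*ux),.25,-.17),(*(M-.015*ux),.25,-.17))
E
```

```text
t 13.68 pos [ 0.52   -0.0589  0.2509] jaw -0.2499 z [-0.     0.003 -1.   ] q [-0.97  0.03  1.07  1.75 -0.03  1.38 -0.15] F [ 0.4  0.5 -7.7] grip 0.154
(np.float64(0.572381142481783), np.float64(0.1712886761800247), 0.25, -0.17) offset [ 0.236  -0.0062  0.0016] turn -0.0799
(np.float64(0.6315162284963566), np.float64(0.16113773523600494), 0.25, -0.17) offset [0.2408 0.0536 0.0016] turn -0.0799
```

Request:
send_rows(
  steps=[
    {"claw": 0.005, "offset": [0.03, 0, 0.001], "turn": -0.01},
    {"claw": 0.005, "offset": [0.06, -0.002, 0.001], "turn": -0.02},
    {"claw": 0.005, "offset": [0.092, -0.003, 0.001], "turn": -0.03},
    {"claw": 0.005, "offset": [0.124, -0.004, 0.001], "turn": -0.04},
    {"claw": 0.005, "offset": [0.156, -0.005, 0.001], "turn": -0.05},
    {"claw": 0.005, "offset": [0.186, -0.006, 0.001], "turn": -0.06},
    {"claw": 0.005, "offset": [0.21, -0.006, 0.001], "turn": -0.07},
    {"claw": 0.005, "offset": [0.227, -0.006, 0.001], "turn": -0.08},
    {"claw": 0.005, "offset": [0.236, -0.006, 0.001], "turn": -0.08},
    {"claw": 0.005, "offset": [0.236, -0.006, 0.001], "turn": -0.08},
    {"claw": 0.005, "offset": [0.236, -0.006, 0.001], "turn": -0.08},
    {"claw": 0.005, "offset": [0.236, -0.006, 0.001], "turn": -0.08},
  ],
)

```text
time: 15.18
position: [0.5726, 0.17, 0.2508]
tool_rot: [-2.402, -2.021, -0.003]
ft_force: [1.2, 0.9, -7.3]
grip_width: 0.158
```

```bash
python3 - <<'E'
from h import *
M=np.array([.6463,.1586]);ux=np.array([np.cos(.17),-np.sin(.17)])
to((*(M-.015*ux),.25,-.17),(*(M-.015*ux),.187,-.17))
S=cam("side");T=cam("top")
H=np.zeros((560,800,3),np.uint8);H[:,:480]=cv2.resize(S["pixels"][150:360,100:280],(480,560),interpolation=cv2.INTER_CUBIC);H[:300,490:790]=cv2.resize(T["pixels"][135:260,130:255],(300,300),interpolation=cv2.INTER_CUBIC);cv2.imwrite("pics/r1.png",H)
E
```

```text
t 15.18 pos [0.5726 0.17   0.2508] jaw -0.1717 z [ 0.     0.003 -1.   ] q [-1.09  0.26  0.92  1.58 -0.21  1.41 -0.33] F [ 1.2  0.9 -7.3] grip 0.158
(np.float64(0.6315162284963566), np.float64(0.16113773523600494), 0.25, -0.17) offset [0.0013 0.0596 0.0008] turn -0.0017
(np.float64(0.6315162284963566), np.float64(0.16113773523600494), 0.187, -0.17) offset [0.0011 0.0596 0.0638] turn -0.0017
```

View pics/r1.png

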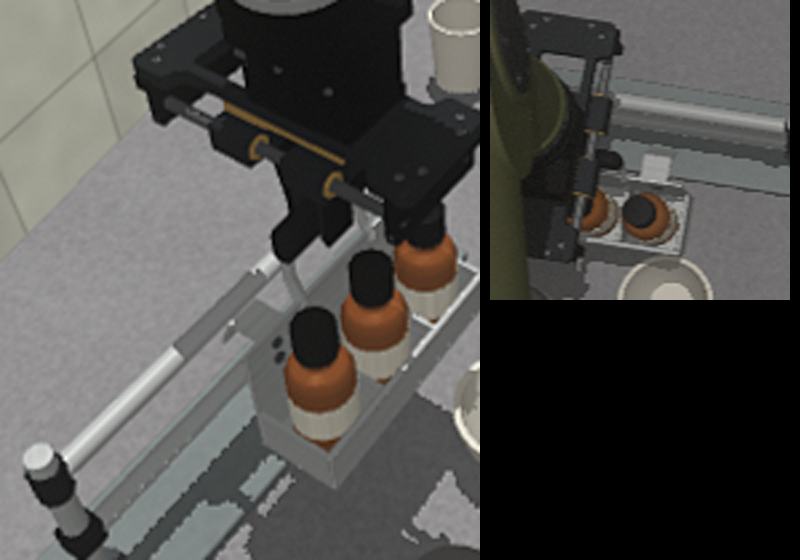

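The side view shows the caddy upright in front of the rail with all three bottles in it. Its lower corners are at about (333,487) and (262,443) in the zoom. In the top view the right hook is at about (655,167) in the zoom. I'll check the sag against the projected corners.

```bash
python3 - <<'E'
from h import *
S=cam("side");T=cam("top");s=get_state();p=s["position"]
a=-.1717
def W(X,sag):
    v=np.array(X)-[.006,0,.1268]
    v=Ro.from_euler('y',-sag).apply(v)  # nose-down: -x goes down
    return p+Ro.from_euler('z',a).apply(v)
for sag in(0,.03,.06):
    print(sag,"check nose z",W((-.06,0,0),sag)[2].round(4))
    for n,X in(("frontbot",(-.063,.087,0)),("rearbot",(0,.087,0)),("wall",(-.063,.087,.038)),("capL",(-.03,.057,.116)),("platetop",(0,.087,.098))):
        u,v=proj(S,W(X,sag));print("  ",n,round((u-100)*480/180),round((v-150)*560/210))
    for n,X in(("hookR mid",(.01,-.062,.098)),("hookR rear",(.03,-.062,.075)),("frontR",(-.063,-.087,.038)),("capR",(-.03,-.057,.116))):
        u,v=proj(T,W(X,sag));print("  top",n,round(490+(u-130)*2.4),round((v-135)*2.4))
# current side crop left cap centroid
im=S["pixels"];b=im[255:300,195:240];m=(b.max(2)<38).astype(np.uint8);N,L,Q,C=cv2.connectedComponentsWithStats(m)
for i in range(1,N):
    if Q[i,4]>80: print("cap",Q[i],((C[i]+[195,255]-[100,150])*[480/180,560/210]).round(1))
E
python3 -c "
import cv2;a=cv2.imread('pics/r1.png');b=cv2.resize(a[270:520,190:400],None,fx=2.4,fy=2.4,interpolation=cv2.INTER_CUBIC)
c=cv2.resize(a[130:290,570:710],None,fx=2,fy=2);import numpy as np;H=np.zeros((600,800,3),np.uint8);H[:600,:504]=b;H[:320,510:790]=c;cv2.imwrite('pics/r2.png',H)"
```

```text
0 check nose z 0.1239
   frontbot 339 495
   rearbot 262 445
   wall 334 464
   capL 311 327
   platetop 241 358
  top hookR mid 653 168
  top hookR rear 661 150
  top frontR 675 257
  top capR 636 208
0.03 check nose z 0.122
   frontbot 334 493
   rearbot 258 442
   wall 331 463
   capL 310 328
   platetop 240 357
  top hookR mid 653 167
  top hookR rear 661 148
  top frontR 676 255
  top capR 636 208
0.06 check nose z 0.1202
   frontbot 330 491
   rearbot 254 439
   wall 328 463
   capL 310 329
   platetop 238 357
  top hookR mid 653 166
  top hookR rear 661 147
  top frontR 677 252
  top capR 636 208
cap [ 14  11  18  22 330] [312.8 337.1]
```

View pics/r2.png

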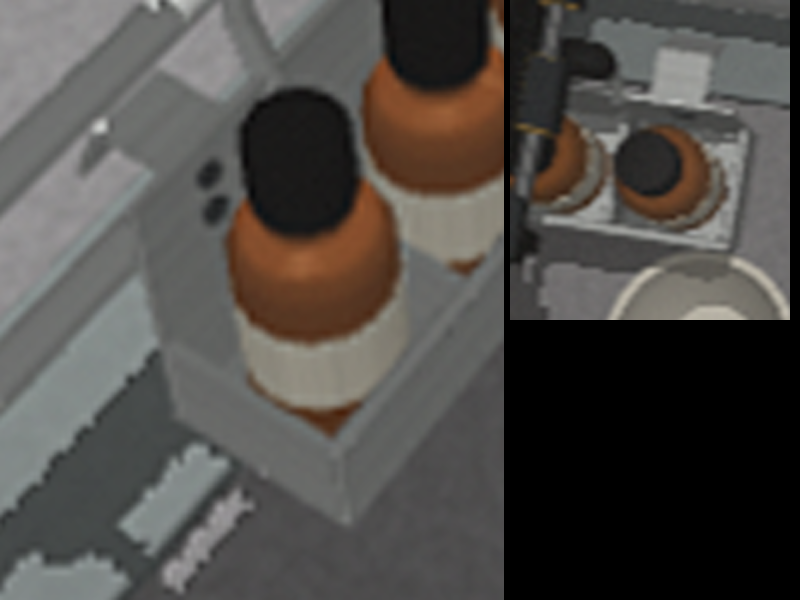

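The rear-plate edge fits about 0.04 rad nose-down, which is roughly the sag expected. A 15 mm lead therefore puts the seat about 4 mm in front of the rail. I'll move in above the rail, then down to just over the mouth.

Request:
send_rows(
  steps=[
    {"claw": 0.005, "offset": [0.001, 0.01, 0.001], "turn": -0.002},
    {"claw": 0.005, "offset": [0.001, 0.022, 0.001], "turn": -0.002},
    {"claw": 0.005, "offset": [0.001, 0.035, 0.001], "turn": -0.002},
    {"claw": 0.005, "offset": [0.001, 0.047, 0.001], "turn": -0.002},
    {"claw": 0.005, "offset": [0.001, 0.055, 0.001], "turn": -0.002},
    {"claw": 0.005, "offset": [0.001, 0.0596, 0.001], "turn": -0.002},
    {"claw": 0.005, "offset": [0.001, 0.0596, 0.005], "turn": -0.002},
    {"claw": 0.005, "offset": [0.001, 0.0596, 0.013], "turn": -0.002},
    {"claw": 0.005, "offset": [0.001, 0.0596, 0.022], "turn": -0.002},
    {"claw": 0.005, "offset": [0.001, 0.0596, 0.03], "turn": -0.002},
    {"claw": 0.005, "offset": [0.001, 0.0596, 0.034], "turn": -0.002},
    {"claw": 0.005, "offset": [0.001, 0.0596, 0.034], "turn": -0.002},
  ],
)

```text
time: 16.88
position: [0.6312, 0.162, 0.2163]
tool_rot: [-2.398, -2.025, -0.002]
ft_force: [-0.0, -0.0, -7.3]
grip_width: 0.155
```

```bash
python3 - <<'E'
from h import *
M=np.array([.6463,.1586]);ux=np.array([np.cos(.17),-np.sin(.17)])
to((*(M-.015*ux),.205,-.17),(*(M-.015*ux),.187,-.17))
S=cam("side");T=cam("top")
H=np.zeros((600,800,3),np.uint8);H[:,:480]=cv2.resize(S["pixels"][195:320,130:230],(480,600),interpolation=cv2.INTER_CUBIC);H[:300,490:790]=cv2.resize(T["pixels"][150:225,170:245],(300,300),interpolation=cv2.INTER_CUBIC);cv2.imwrite("pics/r3.png",H)
E
```

```text
t 16.88 pos [0.6312 0.162  0.2163] jaw -0.1682 z [-0.001  0.003 -1.   ] q [-0.95  0.43  0.89  1.48 -0.34  1.39 -0.21] F [-0.  -0.  -7.3] grip 0.155
(np.float64(0.6315162284963566), np.float64(0.16113773523600494), 0.205, -0.17) offset [-0.0008  0.0005  0.0113] turn 0.0018
(np.float64(0.6315162284963566), np.float64(0.16113773523600494), 0.187, -0.17) offset [-0.0009  0.0005  0.0293] turn 0.0018
```

View pics/r3.png

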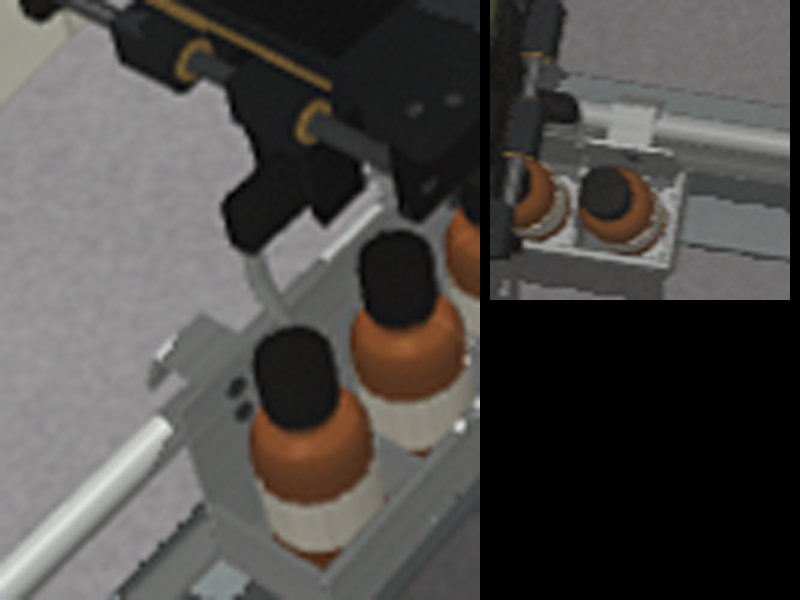

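The hook leg lies just beyond the rail and the plate in front of it. Next I lower in small steps and watch the force.

Request:
send_rows(
  steps=[
    {"claw": 0.005, "offset": [-0.0005, 0.0005, 0.002], "turn": 0},
    {"claw": 0.005, "offset": [-0.0005, 0.0005, 0.004], "turn": 0},
    {"claw": 0.005, "offset": [-0.0005, 0.0005, 0.006], "turn": 0},
    {"claw": 0.005, "offset": [-0.0005, 0.0005, 0.008], "turn": 0},
    {"claw": 0.005, "offset": [-0.0005, 0.0005, 0.01], "turn": 0},
    {"claw": 0.005, "offset": [-0.0005, 0.0005, 0.012], "turn": 0},
    {"claw": 0.005, "offset": [-0.0005, 0.0005, 0.012], "turn": 0},
  ],
)

```text
time: 17.85
position: [0.6319, 0.1614, 0.2048]
tool_rot: [-2.398, -2.025, -0.004]
ft_force: [0.2, -0.1, -7.4]
grip_width: 0.153
```

Request:
send_rows(
  steps=[
    {"claw": 0.005, "offset": [0, 0, 0.002], "turn": 0},
    {"claw": 0.005, "offset": [0, 0, 0.004], "turn": 0},
    {"claw": 0.005, "offset": [0, 0, 0.006], "turn": 0},
    {"claw": 0.005, "offset": [0, 0, 0.006], "turn": 0},
  ],
)

```text
time: 18.35
position: [0.6321, 0.1614, 0.1987]
tool_rot: [-2.399, -2.025, -0.004]
ft_force: [1.1, 0.8, -7.9]
grip_width: 0.156
```

Request:
send_rows(
  steps=[
    {"claw": 0.005, "offset": [0, 0, 0.0015], "turn": 0},
    {"claw": 0.005, "offset": [0, 0, 0.003], "turn": 0},
    {"claw": 0.005, "offset": [0, 0, 0.0045], "turn": 0},
    {"claw": 0.005, "offset": [0, 0, 0.006], "turn": 0},
    {"claw": 0.005, "offset": [0, 0, 0.006], "turn": 0},
  ],
)

```text
time: 18.98
position: [0.6335, 0.1612, 0.1935]
tool_rot: [2.401, 2.026, 0.008]
ft_force: [5.4, -0.7, -3.3]
grip_width: 0.154
```

Request:
send_rows(
  steps=[
    {"claw": 0.005, "offset": [0, 0, 0.0015], "turn": 0},
    {"claw": 0.005, "offset": [0, 0, 0.003], "turn": 0},
    {"claw": 0.005, "offset": [0, 0, 0.003], "turn": 0},
  ],
)

```text
time: 19.35
position: [0.6344, 0.161, 0.191]
tool_rot: [2.4, 2.025, 0.011]
ft_force: [6.0, -0.1, -3.4]
grip_width: 0.151
```

The hook legs are drawing the caddy back onto the rail as expected (about 6 N towards +x). I'll follow along while lowering.

Request:
send_rows(
  steps=[
    {"claw": 0.005, "offset": [0, 0.0015, 0.001], "turn": 0},
    {"claw": 0.005, "offset": [0, 0.0025, 0.002], "turn": 0},
    {"claw": 0.005, "offset": [0, 0.003, 0.003], "turn": 0},
    {"claw": 0.005, "offset": [0, 0.003, 0.003], "turn": 0},
  ],
)

```text
time: 19.85
position: [0.6366, 0.1607, 0.187]
tool_rot: [2.4, 2.026, 0.008]
ft_force: [2.1, 0.1, -6.7]
grip_width: 0.155
```

Request:
send_rows(
  steps=[
    {"claw": 0.005, "offset": [0, 0.001, 0.001], "turn": 0},
    {"claw": 0.005, "offset": [0, 0.001, 0.002], "turn": 0},
    {"claw": 0.005, "offset": [0, 0.001, 0.002], "turn": 0},
  ],
)

```text
time: 20.23
position: [0.6369, 0.1608, 0.1867]
tool_rot: [-2.399, -2.026, -0.008]
ft_force: [-3.9, -0.7, 6.0]
grip_width: 0.156
```

```bash
python3 - <<'E'
from h import *
to()
E
```

```text
t 20.23 pos [0.6369 0.1608 0.1867] jaw -0.1686 z [ 0.003  0.004 -1.   ] q [-0.93  0.46  0.87  1.51 -0.36  1.34 -0.19] F [-3.9 -0.7  6. ] grip 0.156
```

The force now pushes up at TCP z 0.1867, which is the predicted hung height, so the caddy is seated. I'll ease the grip and then open.

Request:
send_rows(
  steps=[
    {"claw": 0.005, "offset": [0, 0, -0.0005], "turn": 0},
    {"claw": 0.005, "offset": [0, 0, -0.0005], "turn": 0},
    {"claw": 0.005, "offset": [0, 0, -0.0005], "turn": 0},
  ],
  squeeze=15,
)

```text
time: 20.6
position: [0.6366, 0.1609, 0.1868]
tool_rot: [-2.399, -2.026, -0.006]
ft_force: [-1.2, -0.6, -5.2]
grip_width: 0.16
```

Request:
send_rows(
  steps=[
    {"claw": 0.018, "offset": [0, 0, 0], "turn": 0},
    {"claw": 0.022, "offset": [0, 0, 0], "turn": 0},
    {"claw": 0.03, "offset": [0, 0, 0], "turn": 0},
    {"claw": 0.04, "offset": [0, 0, 0], "turn": 0},
    {"claw": 0.045, "offset": [0, 0, 0], "turn": 0},
    {"claw": 0.045, "offset": [0, 0, 0], "turn": 0},
  ],
)

```text
time: 21.35
position: [0.6366, 0.1609, 0.1868]
tool_rot: [-2.399, -2.026, -0.006]
ft_force: [0.9, -1.0, -0.1]
grip_width: 0.508
```

```bash
python3 - <<'E'
from h import *
to()
E
```

```text
t 21.35 pos [0.6366 0.1609 0.1868] jaw -0.1684 z [ 0.002  0.004 -1.   ] q [-0.93  0.46  0.87  1.51 -0.36  1.34 -0.19] F [ 0.9 -1.  -0.1] grip 0.508
```

Request:
send_rows(
  steps=[
    {"claw": 0.045, "offset": [0, 0, -0.01], "turn": 0},
    {"claw": 0.045, "offset": [0, 0, -0.025], "turn": 0},
    {"claw": 0.045, "offset": [0, 0, -0.06], "turn": 0},
    {"claw": 0.045, "offset": [0, 0, -0.11], "turn": 0},
    {"claw": 0.045, "offset": [-0.05, 0, -0.14], "turn": 0},
    {"claw": 0.045, "offset": [-0.1, 0, -0.14], "turn": 0},
    {"claw": 0.045, "offset": [-0.15, 0, -0.14], "turn": 0},
    {"claw": 0.045, "offset": [-0.2, 0, -0.14], "turn": 0},
    {"claw": 0.045, "offset": [-0.25, 0, -0.14], "turn": 0},
    {"claw": 0.045, "offset": [-0.3, 0, -0.14], "turn": 0},
    {"claw": 0.045, "offset": [-0.3, 0, -0.14], "turn": 0},
  ],
)

```text
time: 22.72
position: [0.5842, -0.1421, 0.3275]
tool_rot: [2.41, 2.014, 0.007]
ft_force: [0.5, 1.1, -0.4]
grip_width: 0.516
```

```bash
python3 - <<'E'
from h import *
to()
S=cam("side");T=cam("top")
H=np.zeros((600,800,3),np.uint8);H[:,:430]=cv2.resize(S["pixels"][170:390,100:258],(430,600),interpolation=cv2.INTER_CUBIC);H[:350,440:800]=cv2.resize(T["pixels"][140:280,120:264],(360,350),interpolation=cv2.INTER_CUBIC);cv2.imwrite("pics/f.png",H)
for n,u,v,z in(("mortar",203,261,.058),("jar",141,268,.062),("beaker",361,169,.085)):
    print(n,T["pixels"][v-3:v+4,u-3:u+4].mean((0,1)).round())
E
```

```text
t 22.73 pos [ 0.5842 -0.1421  0.3275] jaw -0.1784 z [ 0.004  0.002 -1.   ] q [-0.63  0.28  1.03  1.44 -0.24  1.56  0.21] F [ 0.5  1.1 -0.4] grip 0.516
mortar [168. 181. 187.]
jar [100. 102. 105.]
beaker [51. 73. 73.]
```

View pics/f.png

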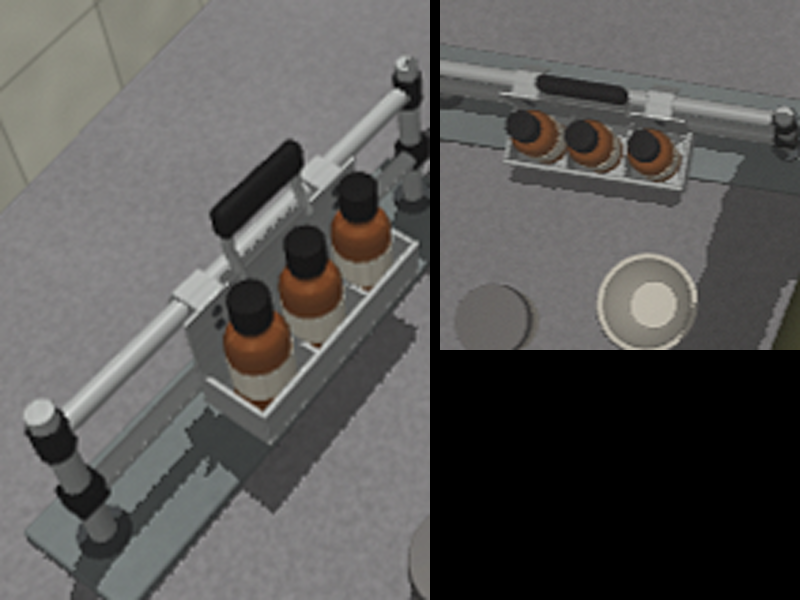

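Both hooks lie over the rail at about (200,290) and (320,175) in the zoom. The caddy is upright and parallel, with three bottles standing. The mortar is still at (203,261) px in the full frame. I'll let things settle and hand in.

Request:
send_rows(
  steps=[
    {"claw": 0.045, "offset": [0, 0, 0], "turn": 0},
    {"claw": 0.045, "offset": [0, 0, 0], "turn": 0},
    {"claw": 0.045, "offset": [0, 0, 0], "turn": 0},
    {"claw": 0.045, "offset": [0, 0, 0], "turn": 0},
  ],
)

```text
time: 23.32
position: [0.5862, -0.1357, 0.3265]
tool_rot: [-2.4, -2.025, -0.009]
ft_force: [-0.2, -1.1, -0.1]
grip_width: 0.518
```

```bash
python3 - <<'E'
from h import *
a=cam("side")["pixels"][150:400,90:280].astype(int);b=cam("side")["pixels"][150:400,90:280].astype(int)
print("frame diff",np.abs(a-b).mean(),(np.abs(a-b).max(2)>25).sum())
from bench import close_job
print(close_job())
E
```

```text
frame diff 0.6790947368421053 8
the job is handed in; nothing more can be done
None
```

The loose bottle is in the caddy's middle bay, and the loaded caddy hangs by both hooks on the rail, let go. The job was handed in at about 23 s; no verdict is reported.

- **Bottle:** I gripped it by the cap and lowered it into the bay while the caddy stood on the bench. The caddy's grip bar had not moved afterwards, and the cap measured within about 1 mm of the bay centre line.
- **Carry:** The caddy was pinched at 60 N and sagged about 0.04 rad nose-down.
- **Hanging:** The hook legs drew it back with about 6 N. It seated with the tool at 0.1867 m, against 0.1868 m predicted.
- **Last checks:** The final picture shows both hooks over the rail, the caddy upright and parallel, and three bottles standing. Two frames taken one after the other showed almost no change, so it was still.
- **Bystanders:** The mortar still stands at its first pixel position. I did not measure the jar and beaker again. The jar appears in its old place in the last picture, the beaker was outside that crop, and nothing was carried near it.
- **Disagreement:** The two cameras differed by 2–4 mm on the caddy and the rail, so I used corrected averages. No check failed.

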